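Clamp the printing screen with its cam lever

ROBOT

A 6-joint arm with a two-finger parallel gripper is mounted at the origin on the work surface. World frame = base frame: x ahead of the robot, y to its left, z up, the work surface at z = 0. Lengths are in m, angles in rad, forces in N, time in s.
With the tool pointing down it reaches from about 0.375 to 0.9 m from the base axis. Payload 3.1 kg.
Tool frame: the origin (TCP) lies between the finger pads; the fingertips stand 17 mm ahead of it and the grasp point (between the pads) lies 2 mm behind it; z points along the fingers, y is the direction in which the jaws open and shut (so a half turn about z gives the same grasp; the last joint's range is limited). The gripper opens to 87 mm and grips with 3 to 60 N. Pads are 19 mm wide; open, the fingers measure 117 mm over their backs; the gripper's body (75 mm by 190 mm) begins 51 mm behind the grasp point.
Start: joints at [1.133, 0.527, 1.433, -0, 1.181, -0.178], TCP at [0.16, 0.604, 0.24] pointing down, gripper open.
Joint ranges: [-3.08, 3.08], [-0.75, 2.2], [0.22, 2.44], [-1.43, 4.57], [0, 2.65], [-2.85, 2.85]. Speed limits (rad/s): [2.79, 2.79, 3.14, 3.14, 3.14, 3.14].

INTERFACE

Orientations are given as a unit quaternion [w, x, y, z].
In Python, from cell import arm gives the robot as it stands. The module is installed in compiled form; this text tells all that it offers.
- The arm moves only by the tool jog_arm, never from a script. Its argument "plan" is a list of rows, each a list of 7 numbers: the turn, a rotation vector about the tool's x, y, z in rad, then the shift along the tool's x, y, z in m, then the closure, from 0 (fully open) to 1 (shut). A call has 1 to 20 rows; each row is the pose to reach, as a shift and turn from the pose commanded when the call began, along the tool's axes at that moment; what a row does not reach only later rows make up. A row lasts 1/12 s, in which the tool goes at most 41.7 mm and 7.16 degrees, less where a joint would pass 70% of its speed; a pose out of reach is approached as far as the arm can. A call with a gripper value outside its range is refused whole. The fingers move at their own pace and stop on an object; "newtons" is the grip in N (left out, the last holds). Time passes only in rows, so rows that repeat a pose let the fingers close. It gives the time, the measured TCP pose, the force and the opening at its end, in the units of the state.
- arm.state(): the state, without advancing time (a new reading comes with each control period).
- arm.snapshot(name): name is "scene" or "top" or "wrist"; returns a dict with "image" (480x640x3 uint8, red, green, blue), "fx", "fy", "cx", "cy" (pixels), "xyz" and "attitude" of the camera in the world. Camera axes: x right, y down, z forward; pixel columns grow to the right and rows downward; lengths in m; the calibration is good to about 2 mm. The wrist camera is an equidistant fisheye: a pixel r from the principal point sees the ray r / f radians off the axis. A picture is of the moment at which its call begins. There is no depth.
- arm.hand_in(): hands the job in, once; it reports no verdict.
The state is a dict: "time_s": time; "qpos": joint angles; "qd": joint speeds; "effort": joint torques, N m; "ee_pos": TCP position; "ee_rot": TCP orientation; "ft_force": force on the tool from outside, world axes, zero at the start; "ft_torque": the same for the moment, N m; "gripper_width": finger opening in m.
Only numpy, scipy, OpenCV 4.12 (cv2) and the standard library are available. Lean on these libraries where they do the work, as an engineer would, in place of code of your own. Each camera call takes 0.05 s, during which the arm holds its last target. There are 200 camera calls.

TASK

The small printing screen lies ready under the clamp with the orange grip. Lock it: flip that clamp's lever over its high point to the other side until it snaps fully closed. Leave the spare clamp with the blue grip open, and do not shove the screen out of place.

Things in the scene. Friction and masses are not known exactly. Their poses are not given: they have to be found in the camera images.
- orange_pivot (a point): Pivot of the orange lever on its fixed clamp, 85 mm above the table. Axes: z up, x from the clamp's post over the screen (within 0.3 rad of world x); the lever swings in this point's y-z plane, open to -y, closed to +y. Steel cheeks reach 12 mm above the pivot and 14 mm along x either side; all else of the clamp is lower. Push the grip to +y, e.g. with shut fingertips 50 mm above the pivot.
- orange_lever (a joint): Angle, rad, of the orange lever: straight, 100 mm pivot to tip, its outer 61 mm a round orange grip 18 mm thick. 0 open (leans 30 deg from upright to the pivot's -y, tip 87 mm above it), 0.52 upright, 0.87 high point, 1.75 closed (70 deg to +y, tip 34 mm above pivot). The spring returns it to 0 before the high point, snaps it to 1.75 after; pushing takes about 10 N.
- blue_lever (a joint): The same angle for the spare clamp, identical but for its blue grip, with no screen under it. It stands at least 320 mm from the orange clamp, on the other side of the robot's centre line, and starts open at 0.
- screen_center (a point): Centre of the loose printing screen, half-way up: a flat aluminium frame with purple mesh, 280 mm (its x) by 220 mm (its y), 25 mm high, about 0.9 kg, lying on the table. Its near edge lies under the orange clamp's pad, straight below the pivot.

How it is judged:
By the outcome, as a careful person would: the job done as asked, in the order asked, and still so for the second after the job is handed in, with the robot touching nothing.
It also fails if it takes over 29 s, if anything falls off the work surface, if the arm or the gripper's body presses on something with over 40 N, if the wrist force passes 120 N, or if a joint passes its speed limit or range.

## Working session

There is one attempt and no reset: what is moved stays moved. The work goes in short steps, Python scripts to look and compute and a tool call to move; the robot and the scene stay as the last step left them, time stands still between calls to the robot, and variables do not carry over. Pictures are saved under pics/ and viewed, about 8 in all and at most 12, crops included, and the job is handed in when it is done.

Besides the shell and the picture viewer there is one more tool, called after ">>>" by a JSON object that holds its "name" and its "arguments", one argument or row to a line. jog_arm: Moves the arm, as the interface text tells. Its arguments: {"type":"object","properties":{"plan":{"type":"array","items":{"type":"array","items":{"type":"number"}}},"newtons":{"type":"number"}},"required":["plan"]}

```bash
mkdir -p pics; cat > h.py <<'E'
import numpy as np, cv2, pickle
from scipy.spatial.transform import Rotation as R
def rot(q): return R.from_quat([q[1],q[2],q[3],q[0]])
def snap(arm,name,fn):
    s=arm.snapshot(name); pickle.dump(s,open(f'pics/{fn}.pkl','wb'))
    cv2.imwrite(f'pics/{fn}.png',s['image'][:,:,::-1]); return s
def ray(s,u,v,fish=False):
    x,y=(u-s['cx'])/s['fx'],(v-s['cy'])/s['fy']
    if fish:
        r=np.hypot(x,y); d=np.array([x/r*np.sin(r),y/r*np.sin(r),np.cos(r)])
    else: d=np.array([x,y,1.])
    a=np.array(s['attitude']); Rm=rot(a) if a.shape==(4,) else R.from_matrix(a)
    d=Rm.apply(d); return np.array(s['xyz']),d/np.linalg.norm(d)
def tri(rays):
    A=sum(np.eye(3)-np.outer(d,d) for o,d in rays); b=sum((np.eye(3)-np.outer(d,d))@o for o,d in rays)
    p=np.linalg.solve(A,b); return p,[np.linalg.norm(np.cross(p-o,d)) for o,d in rays]
def atz(r,z): o,d=r; return o+d*(z-o[2])/d[2]
E
python3 - <<'E'
from cell import arm
from h import *
print(arm.state())
for n in("top","scene"):
    s=snap(arm,n,n+'1'); print({k:v for k,v in s.items() if k!='image'})
E
```

```text
{'time_s': 0.0, 'qpos': array([ 1.13351060e+00,  5.28507869e-01,  1.43392272e+00, -8.78742034e-06,
        1.18135223e+00, -1.78490532e-01]), 'qd': array([-8.99934492e-05, -9.19349674e-04, -4.45303927e-04, -9.73628810e-04,
       -2.21357143e-03,  1.14102602e-04]), 'effort': array([-1.32309215e-03, -4.40044749e+01, -1.76591331e+01,  6.29846100e-02,
        5.83865948e-02, -1.59044484e-04]), 'ee_pos': array([0.15961537, 0.603553  , 0.23853946]), 'ee_rot': array([-3.27988600e-04,  1.29035063e-01,  9.91639427e-01, -1.04481583e-03]), 'ft_force': array([ 0.06665636, -0.0131535 , -0.45264466]), 'ft_torque': array([-0.00483293,  0.00304993,  0.04079279]), 'gripper_width': 0.08709660642393836}
{'fx': 524.0752085839531, 'fy': 524.0752085839531, 'cx': 328.36081536452275, 'cy': 232.3936677283775, 'xyz': array([0.52016496, 0.00124208, 0.82085182]), 'attitude': array([ 0.03106094, -0.70345268,  0.70822838, -0.0510108 ])}
{'fx': 595.1346214916173, 'fy': 595.1346214916173, 'cx': 327.28023265932296, 'cy': 251.7116696836712, 'xyz': array([ 0.98142276, -0.39892387,  0.76211389]), 'attitude': array([-0.31327831,  0.86673849,  0.36650433, -0.1276545 ])}
```

View pics/top1.png

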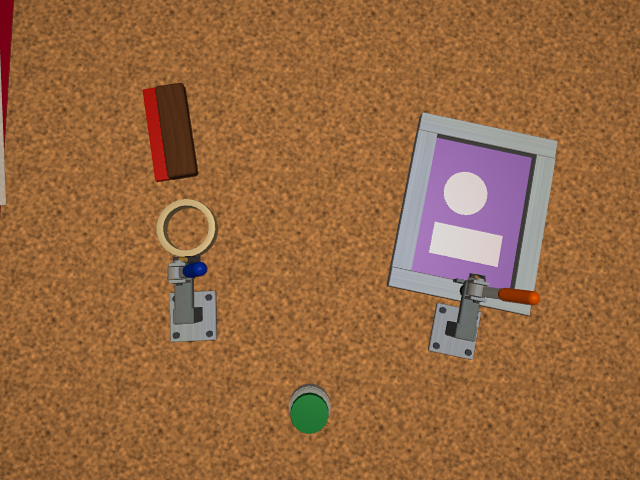

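View pics/scene1.png

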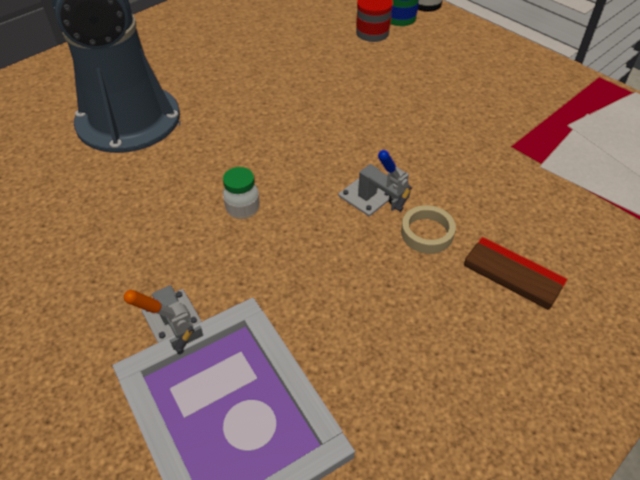

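The top view shows the orange clamp at about (475,289), with its grip tip at (534,298), and the screen lying beyond it. The blue clamp is at about (180,270), and nothing stands between it and the orange clamp except the jar at (309,410). In the scene view the orange tip is at (131,297). Next I'll triangulate.

```bash
python3 - <<'E'
from h import *
S={}
for n in("top1","scene1"):
    s=pickle.load(open(f'pics/{n}.pkl','rb')); hsv=cv2.cvtColor(s['image'],cv2.COLOR_RGB2HSV)
    m=cv2.inRange(hsv,(3,215,110),(14,255,255)); k,l,st,c=cv2.connectedComponentsWithStats(m)
    i=1+np.argmax(st[1:,4]); print(n,st[i],c[i])
    ys,xs=np.where(l==i); P=np.c_[xs,ys]; 
    (cx,cy),(w,h),a=cv2.minAreaRect(P.astype(np.float32)); print('rect',cx,cy,w,h,a)
    vx,vy,x0,y0=cv2.fitLine(P.astype(np.float32),cv2.DIST_L2,0,.01,.01).ravel()
    t=(P-[x0,y0])@[vx,vy]; e=[np.array([x0,y0])+q*np.array([vx,vy]) for q in (t.min(),t.max())]; print(e)
    # outer end
    far=max(e,key=lambda p:p[0] if n=="top1" else -p[0]); near=[p for p in e if p is not far][0]
    S[n]=(s,far,near)
    o=s['image'][250:350] 
tip,r=tri([ray(S[n][0],*S[n][1]) for n in S]); print('tip',tip,r)
nr,r=tri([ray(S[n][0],*S[n][2]) for n in S]); print('gripbase',nr,r, 'len',np.linalg.norm(tip-nr))
pv=tip+(nr-tip)/np.linalg.norm(nr-tip)*.1; print('pivot est',pv)
pz,r=tri([ray(S['top1'][0],475,289),ray(S['scene1'][0],182,320)]);print('pivot pix',pz,r)
s=S['top1'][0]
for u,v in[(422,113),(557,141),(530,315),(388,287)]: print(atz(ray(s,u,v),.025))
for u,v in[(437,304),(480,312),(472,360),(429,350),(309,413)]: print('base',atz(ray(s,u,v),.008))
im=np.hstack([cv2.resize(S['top1'][0]['image'][240:380,410:560],None,fx=2.6,fy=2.6,interpolation=2),cv2.resize(S['scene1'][0]['image'][260:400,90:240],None,fx=2.6,fy=2.6,interpolation=2)])
cv2.imwrite('pics/crop1.png',im[:,:,::-1])
E
```

```text
top1 [499 288  41  17 450] [519.74444444 295.32888889]
rect 519.0000610351562 296.0 40.63880920410156 13.251785278320312 6.34019136428833
[array([498.9865395 , 292.08617156]), array([539.25361095, 298.37653102])]
scene1 [124 290  37  22 422] [141.7014218  300.46919431]
rect 142.0500030517578 300.3500061035156 37.63109588623047 13.281564712524414 18.43494987487793
[array([124.43569222, 293.86154509]), array([159.63776691, 307.33352215])]
tip [ 0.51235223 -0.27843886  0.17160322] [np.float64(0.0007270143521620905), np.float64(0.0007270143521621994)]
gripbase [ 0.52067859 -0.24672352  0.11907295] [np.float64(0.0009435769335395607), np.float64(0.0009435769335396184)] len 0.06192430895455344
pivot est [ 0.52579825 -0.22722257  0.08677342]
pivot pix [ 0.52624703 -0.2270575   0.07436111] [np.float64(0.002378003826244726), np.float64(0.002378003826244697)]
[ 0.80204394 -0.17118852  0.025     ]
[ 0.75656844 -0.38447791  0.025     ]
[ 0.48514939 -0.32676963  0.025     ]
[ 0.52915707 -0.1113876   0.025     ]
base [ 0.50259149 -0.18927007  0.008     ]
base [ 0.48973085 -0.25580684  0.008     ]
base [ 0.41720336 -0.24039289  0.008     ]
base [ 0.43296079 -0.17468093  0.008     ]
base [0.34230535 0.0092079  0.008     ]
```

View pics/crop1.png

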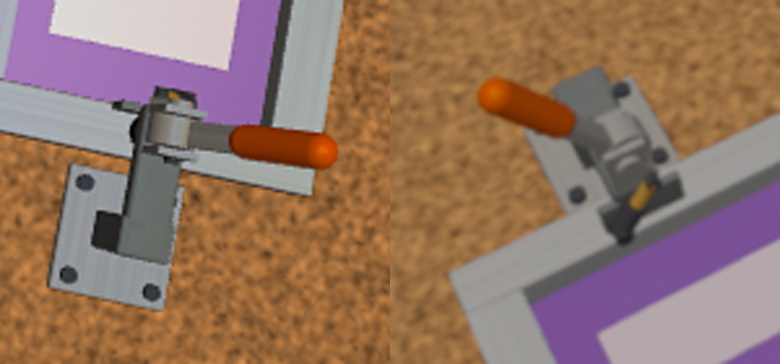

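Three estimates of the pivot geometry agree: the pivot is at about (0.525, -0.227, 0.086) with yaw about -0.21. The tool's y axis already lies nearly along the swing direction, so no turn is needed. I'll travel high with the fingers shut to the -y side of the lever.

>>> {"name": "jog_arm", "arguments": {
  "plan": [
    [0,0,0,-0.37,-0.27,-0.04,1],
    [0,0,0,-0.37,-0.27,-0.04,1],
    [0,0,0,-0.37,-0.27,-0.04,1],
    [0,0,0,-0.37,-0.27,-0.04,1],
    [0,0,0,-0.37,-0.27,-0.04,1],
    [0,0,0,-0.37,-0.27,-0.04,1],
    [0,0,0,-0.37,-0.27,-0.04,1],
    [0,0,0,-0.37,-0.27,-0.04,1],
    [0,0,0,-0.37,-0.27,-0.04,1],
    [0,0,0,-0.37,-0.27,-0.04,1],
    [0,0,0,-0.37,-0.27,-0.04,1],
    [0,0,0,-0.37,-0.27,-0.04,1],
    [0,0,0,-0.37,-0.27,-0.04,1],
    [0,0,0,-0.37,-0.27,-0.04,1]
  ],
  "newtons": 20
}}

```text
time_s: 1.27
ee_pos: [0.4478, 0.2484, 0.279]
ee_rot: [-0.001, 0.13, 0.992, -0.0]
ft_force: [-0.4, 0.2, 0.0]
gripper_width: 0.0036
```

>>> {"name": "jog_arm", "arguments": {
  "plan": [
    [0,0,0,-0.2,-0.525,0.01,1],
    [0,0,0,-0.2,-0.525,0.01,1],
    [0,0,0,-0.2,-0.525,0.01,1],
    [0,0,0,-0.2,-0.525,0.01,1],
    [0,0,0,-0.2,-0.525,0.01,1],
    [0,0,0,-0.2,-0.525,0.01,1],
    [0,0,0,-0.2,-0.525,0.01,1],
    [0,0,0,-0.2,-0.525,0.01,1],
    [0,0,0,-0.2,-0.525,0.01,1],
    [0,0,0,-0.2,-0.525,0.01,1],
    [0,0,0,-0.2,-0.525,0.01,1],
    [0,0,0,-0.2,-0.525,0.01,1],
    [0,0,0,-0.2,-0.525,0.01,1],
    [0,0,0,-0.2,-0.525,0.01,1],
    [0,0,0,-0.2,-0.525,0.01,1],
    [0,0,0,-0.2,-0.525,0.01,1],
    [0,0,0,-0.2,-0.525,0.01,1],
    [0,0,0,-0.2,-0.525,0.01,1]
  ]
}}

```text
time_s: 2.77
ee_pos: [0.5075, -0.3074, 0.2693]
ee_rot: [-0.001, 0.128, 0.992, 0.001]
ft_force: [-0.3, 0.2, -0.1]
gripper_width: 0.0005
```

>>> {"name": "jog_arm", "arguments": {
  "plan": [
    [0,0,0,0,-0.01,0.01,1],
    [0,0,0,0,-0.01,0.04,1],
    [0,0,0,0,-0.01,0.07,1],
    [0,0,0,0,-0.01,0.095,1],
    [0,0,0,0,-0.01,0.113,1],
    [0,0,0,0,-0.01,0.113,1],
    [0,0,0,0,-0.01,0.113,1]
  ]
}}

```text
time_s: 3.35
ee_pos: [0.5043, -0.319, 0.1555]
ee_rot: [-0.001, 0.129, 0.992, 0.001]
ft_force: [0.2, 0.5, -0.2]
gripper_width: 0.0004
```

```bash
python3 - <<'E'
from cell import arm
from h import *
s=snap(arm,"top","top2"); t=snap(arm,"scene","scene2")
im=np.hstack([cv2.resize(s['image'][200:380,400:600],None,fx=2,fy=2),cv2.resize(t['image'][220:400,50:250],None,fx=2,fy=2)])
cv2.imwrite('pics/crop2.png',im[:,:,::-1]); print(arm.state()['ft_force'])
E
```

```text
[-0.09366589 -0.47489854  0.59572365]
```

View pics/crop2.png

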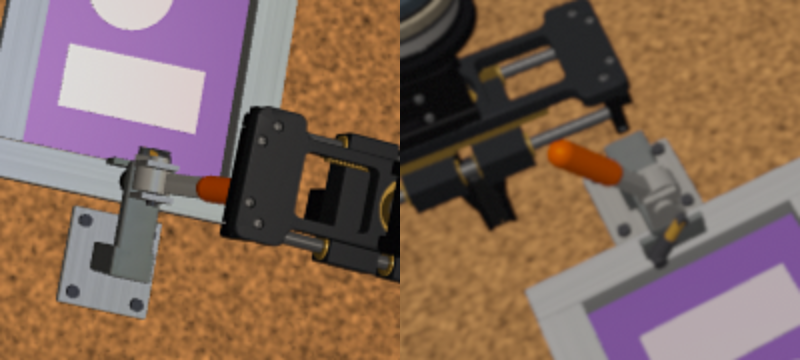

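The shut fingers stand on the -y side of the orange lever and clear of it. Next I push in steps.

>>> {"name": "jog_arm", "arguments": {
  "plan": [
    [0,0,0,0,0.01,0,1],
    [0,0,0,0,0.02,0,1],
    [0,0,0,0.001,0.03,0,1],
    [0,0,0,0.001,0.038,0,1],
    [0,0,0,0.002,0.046,0,1],
    [0,0,0,0.002,0.054,0,1],
    [0,0,0,0.003,0.062,0,1],
    [0,0,0,0.003,0.07,0,1]
  ]
}}

```text
time_s: 4.12
ee_pos: [0.5222, -0.2536, 0.1596]
ee_rot: [0.004, 0.128, 0.992, -0.003]
ft_force: [-0.7, -4.2, 5.1]
gripper_width: 0.0005
```

>>> {"name": "jog_arm", "arguments": {
  "plan": [
    [0,0,0,0,0.008,0,1],
    [0,0,0,0.001,0.016,0,1],
    [0,0,0,0.001,0.024,0,1],
    [0,0,0,0.002,0.032,0,1],
    [0,0,0,0.002,0.04,0,1],
    [0,0,0,0.002,0.046,0,1],
    [0,0,0,0.002,0.046,0,1],
    [0,0,0,0.002,0.046,0,1]
  ]
}}

```text
time_s: 4.78
ee_pos: [0.5295, -0.2055, 0.1561]
ee_rot: [-0.001, 0.129, 0.992, 0.0]
ft_force: [0.3, -0.3, 0.1]
gripper_width: 0.0003
```

```bash
python3 - <<'E'
from cell import arm
from h import *
s=snap(arm,"top","top3"); t=snap(arm,"scene","scene3")
im=np.hstack([cv2.resize(s['image'][200:380,400:600],None,fx=2,fy=2),cv2.resize(t['image'][220:400,50:250],None,fx=2,fy=2)])
cv2.imwrite('pics/crop3.png',im[:,:,::-1]); print(arm.state()['ft_force'])
E
```

```text
[ 0.5523999   0.42313873 -0.2817607 ]
```

View pics/crop3.png

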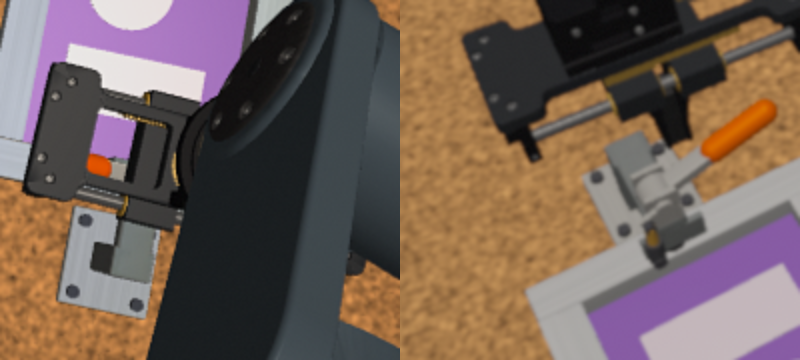

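The lever has gone over to +y and the force is back to zero. I'll retreat straight up, then sideways, so I can check it in the clear.

>>> {"name": "jog_arm", "arguments": {
  "plan": [
    [0,0,0,0,-0.005,-0.02,1],
    [0,0,0,0,-0.01,-0.05,1],
    [0,0,0,0,-0.01,-0.09,1],
    [0,0,0,0,-0.01,-0.12,1],
    [0,0,0,0,-0.04,-0.12,1],
    [0,0,0,0,-0.08,-0.12,1],
    [0,0,0,0,-0.12,-0.12,1],
    [0,0,0,0,-0.16,-0.12,1],
    [0,0,0,0,-0.2,-0.12,1],
    [0,0,0,0,-0.22,-0.12,1],
    [0,0,0,0,-0.22,-0.12,1],
    [0,0,0,0,-0.22,-0.12,1],
    [0,0,0,0,-0.22,-0.12,1]
  ]
}}

```text
time_s: 5.97
ee_pos: [0.4731, -0.4184, 0.2761]
ee_rot: [-0.0, 0.129, 0.992, 0.001]
ft_force: [-0.2, 0.2, -0.2]
gripper_width: 0.0005
```

```bash
python3 - <<'E'
from cell import arm
from h import *
s=snap(arm,"top","top4"); t=snap(arm,"scene","scene4"); E={}
for n,q in(("top",s),("scene",t)):
    m=cv2.inRange(cv2.cvtColor(q['image'],cv2.COLOR_RGB2HSV),(3,215,110),(14,255,255)); k,l,st,c=cv2.connectedComponentsWithStats(m)
    i=1+np.argmax(st[1:,4]); ys,xs=np.where(l==i); P=np.c_[xs,ys].astype(np.float32)
    vx,vy,x0,y0=cv2.fitLine(P,cv2.DIST_L2,0,.01,.01).ravel(); tt=(P-[x0,y0])@[vx,vy]
    e=sorted([np.array([x0,y0])+z*np.array([vx,vy]) for z in (tt.min(),tt.max())],key=lambda p:p[0] if n=="top" else -p[0]); E[n]=(q,e); print(n,st[i],e)
for j in(0,1): print(['tip','base'][j],tri([ray(q,*e[j]) for q,e in E.values()]))
s0=pickle.load(open('pics/top1.pkl','rb'))['image']
d=cv2.absdiff(s0,s['image']).max(2); print('screen diff',(d[100:280,385:560]>40).sum(),'blue diff',(d[180:350,140:230]>40).sum())
im=np.hstack([cv2.resize(s['image'],(400,300)),cv2.resize(t['image'],(400,300))]); cv2.imwrite('pics/f.png',im[:,:,::-1])
E
```

```text
top [417 271  38  19 440] [array([416.85123, 275.6034 ], dtype=float32), array([454.28763, 284.8334 ], dtype=float32)]
scene [201 270  37  31 458] [array([236.4526 , 272.24228], dtype=float32), array([201.87993, 297.21805], dtype=float32)]
tip (array([ 0.54334702, -0.13750495,  0.11622052]), [np.float64(0.00040815106364387233), np.float64(0.0004081510636438642)])
base (array([ 0.53150385, -0.19171052,  0.09861842]), [np.float64(0.0014936510631446017), np.float64(0.0014936510631445878)])
screen diff 307 blue diff 0
```

View pics/f.png

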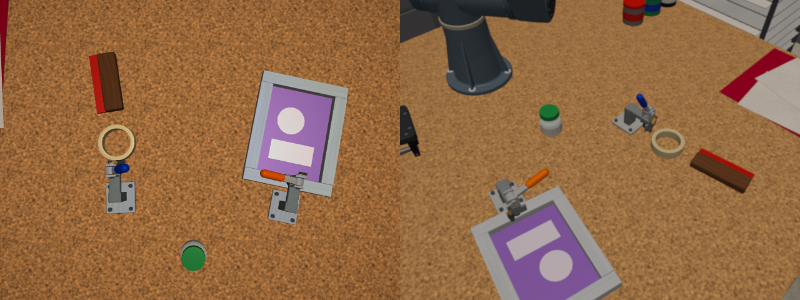

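```bash
python3 - <<'E'
from cell import arm
from h import *
d=cv2.absdiff(*[pickle.load(open(f'pics/top{i}.pkl','rb'))['image'] for i in(1,4)]).max(2)
print('screen diff above lever rows',(d[100:262,385:560]>40).sum())
print(arm.hand_in())
E
```

```text
screen diff above lever rows 0
the job is handed in; nothing more can be done
None
```

The orange clamp is locked: I pushed its lever over the high point with shut fingertips, it snapped closed, and I handed the job in with the arm clear. The last move ended at about 6 s of the 29 s allowed.

- **Lever:** two-view triangulation puts it about 72° from upright on the +y side, where 70° is fully closed. Its tip measured z = 0.116 m against 0.119 m expected, a difference of about 3 mm, close to the stated 2 mm calibration error.
- **Screen:** comparing the top view before and after shows no changed pixels over the part of the screen clear of the lever. The pixels that did change lie in the rows the closed lever now covers.
- **Blue clamp:** no changed pixels around it, and it is still open.
- **Force:** the highest reading I saw, taken only at the end of each move, was about 7 N. It was back near zero after the snap.

No check failed.

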